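# Build up a specimen mount on the microscope stage

## Robot

A 6-joint arm with a two-finger parallel gripper is mounted at the origin on the work surface. World frame = base frame: x ahead of the robot, y to its left, z up, the work surface at z = 0. Lengths are in mm, angles in rad, forces in N, time in s.
With the tool pointing down it reaches from about 350 to 875 mm from the base axis. Payload 4.2 kg.
Tool frame: the origin (TCP) lies midway between the tips of the shut fingers; the grasp point (between the pads) lies 19 mm behind it (arm.grasp_offset is the distance from the TCP to the grasp point, in mm); z points along the fingers, y is the direction in which the jaws open and shut (so a half turn about z gives the same grasp; the last joint's range is limited). The gripper opens to 85 mm and grips with 20 to 120 N. Pads are 22 mm wide; open, the fingers measure 114 mm over their backs; the gripper's body (76 mm by 85 mm) begins 54 mm behind the grasp point. The pads swing forward as they close: fully open they stand 13 mm farther back than shut.
Start: joints at [0.259, 0.385, 0.008, 0, -1.194, -0.259], TCP at [624.979, 0.025, 231.312] pointing down, gripper open.
Joint ranges: [-3.14, 3.14], [-1.21, 2.06], [-1.07, 1.41], [-3.16, 2.05], [-2.99, -0.16], [-3.1, 3.1]. Speed limits (rad/s): [2.79, 2.79, 3.14, 3.14, 3.14, 3.14].

## Interface

Orientations are given as a unit quaternion [x, y, z, w].
In Python, from bench import arm gives the robot as it stands.
- The arm moves only by the tool move_arm, never from a script. Its argument "moves" is a list of rows, each an object with "gripper": the gripper's target within -1 to 1 (fully open at 1, half-way at 0, shut at -1); "xyz": the shift along the tool's x, y, z in cm, a list of three; "angular": the turn, a rotation vector about the tool's x, y, z in rad, a list of three. In form: [{"gripper": gripper, "xyz": [dx, dy, dz], "angular": [wx, wy, wz]}, ...]. A call has 1 to 10 rows; each row is the pose to reach, as a shift and turn from the pose commanded when the call began, along the tool's axes at that moment; what a row does not reach only later rows make up. A row lasts 1/8 s, in which the tool goes at most 62.5 mm and 10.7 degrees, less where a joint would pass 70% of its speed; a pose out of reach is approached as far as the arm can. A call with a gripper value outside its range is refused whole. The fingers move at their own pace and stop on an object; the grip force is fixed at half the most. Time passes only in rows, so rows that repeat a pose let the fingers close. It gives the time, the measured TCP pose, the force and the opening at its end, in the units of the state.
- arm.read_state(): the state, without advancing time (a new reading comes with each control period).
- arm.get_image(name): name is "scene" or "side" or "wrist"; returns (picture, depth): 384x512x3 uint8, blue, green, red; 384x512 float32, mm along the optical axis (not along the pixel's ray), 0 where there is no reading.
- arm.get_calibration(name): a dict with "camera_matrix" (3x3 intrinsics, pixels), "R" (3x3) and "t" (3): a world point X has camera coordinates R X + t. Camera axes: x right, y down, z forward; pixel columns grow to the right and rows downward; lengths in mm; the calibration is good to about 2 mm. A picture is of the moment at which its call begins: read the wrist's pose just before it. get_calibration takes no time and is no camera call; for the wrist camera it gives the pose at the moment of the call.
- arm.job_done(): hands the job in, once; it reports no verdict.
The state is a dict: "clock": time; "joints": joint angles; "joint_vel": joint speeds; "joint_efforts": joint torques, N m; "position": TCP position; "ee_rot": TCP orientation; "contact_force": force on the tool from outside, world axes, zero at the start; "wrist_torque": the same for the moment, N m; "gripper_width": finger opening in mm.
Only numpy, scipy, OpenCV 4.12 (cv2) and the standard library are available. Lean on these libraries where they do the work, as an engineer would, in place of code of your own. Each camera call takes 0.05 s, during which the arm holds its last target. There are 200 camera calls.

## Task

Build the specimen mount on the black microscope stage from the bottom up, in this order: the square riser block over the stage's boss, the steel collar over the riser's boss, the grey specimen cup over the collar's boss, and last the brass shell case standing head up in the cup. Each piece must sit flat and fully home, and be let go, before the next is added. Do not shove or knock over the jar, loupe, carton, blower or dish that stand among the parts.

Things in the scene. Friction and masses are not known exactly. Their poses are not given: they have to be found in the camera images.
- stage_seat (a point): Specimen stage, fixed to the bench: a black square plate 100 x 100 mm, its top 34 mm above the bench, with two small metal knobs (18 mm thick) sticking 20 mm out of its base towards the robot. This point is the centre of the plate at the level of its top face. A round metal boss (30 mm diameter, tapering to 22 mm, 8 mm high) stands here. z up, x and y along the plate's edges.
- riser_c (a point): Riser block: plain aluminium square block 58 x 58 mm, 30 mm high, with a small round boss (26 mm diameter tapering to 18 mm, 7 mm high) on top. A 40 x 40 mm recess, 11 mm deep, in its underside fits loosely over the stage's boss. This point is the middle of the block, 15 mm above its underside. z up, x and y square to its sides.
- collar_c (a point): Collar: plain steel round block, 50 mm diameter, 30 mm high, with a small round boss (20 mm diameter tapering to 14 mm, 6 mm high) on top. A round recess (36 mm diameter, 10 mm deep) in its underside fits loosely over the riser's boss. This point is on its axis, 15 mm above its underside. z up.
- cup_c (a point): Specimen cup: grey plastic round cup, 42 mm outer diameter, 34 mm high, open on top (30 mm inner diameter, 16 mm deep, so the cup's floor is 18 mm above its underside). A round recess (30 mm diameter, 9 mm deep) in its underside fits loosely over the collar's boss. This point is on its axis, 17 mm above its underside. z up.
- case_c (a point): Fired brass shell case: brass cylinder 20 mm diameter, 55 mm long, standing upright with its head (dark groove, copper primer with a dent) up. This point is its middle, 27.5 mm above its lower end. z points to the head.
- jar: Bystander: glass sample jar with white cap, 52 mm diameter, 62 mm high. Origin at the centre of its underside.
- loupe: Bystander: black eye loupe, waisted, 42 mm diameter at the foot, 36 mm high, glass lens on top. Origin at the centre of its underside.
- carton: Bystander: cardboard box 60 x 45 mm, 34 mm high, with a paper band. Origin at the centre of its underside.
- blower: Bystander: dark rubber dust blower, a bulb 48 mm in diameter with a thin nozzle pointing up, 70 mm high. Origin at the centre of its underside.
- dish: Bystander: white shallow dish, 64 mm diameter, 13 mm high. Origin at the centre of its underside.
Things that resemble listed ones, but are neither listed nor needed, are in the scene too. Leave any purple look-alike of the part that bears cup_c alone. What is shaped like the part that bears riser_c but red is not meant.

How it is judged:
By the outcome, as a careful person would: the job done as asked, in the order asked, and still so for the second after the job is handed in, with the robot touching nothing.
It also fails if it takes over 106 s, if anything falls off the work surface, if the arm or the gripper's body presses on something with over 40 N, if the wrist force passes 120 N, or if a joint passes its speed limit or range.

## Working session

There is one attempt and no reset: what is moved stays moved. The work goes in short steps, Python scripts to look and compute and a tool call to move; the robot and the scene stay as the last step left them, time stands still between calls to the robot, and variables do not carry over. Pictures are saved under pics/ and viewed, about 12 in all and at most 16, crops included, and the job is handed in when it is done.

Besides the shell and the picture viewer there is one more tool, called after ">>>" as name([rows], argument=value, ...), one row to a line, values as JSON. move_arm: Moves the arm, as the interface text tells. Its arguments: {"type":"object","properties":{"moves":{"type":"array","items":{"type":"object","properties":{"gripper":{"type":"number"},"xyz":{"type":"array","items":{"type":"number"}},"angular":{"type":"array","items":{"type":"number"}}}}}},"required":["moves"]}

```bash
mkdir -p pics; ls; python3 - <<'E'
from bench import arm
import cv2,numpy as np
for n in("scene","side","wrist"):
    p,d=arm.get_image(n); cv2.imwrite(f"pics/{n}0.png",p); np.save(f"pics/{n}0.npy",d)
    c=arm.get_calibration(n); print(n,c["camera_matrix"][0],c["R"],c["t"])
a=[cv2.imread(f"pics/{n}0.png") for n in("scene","side")]
print(arm.read_state())
E
```

```text
pics
scene [444.44972549   0.         254.15643209] [[ 0.53257378  0.84633963  0.00862516]
 [ 0.49881262 -0.30562104 -0.81103746]
 [-0.68377711  0.43623963 -0.58493064]] [-288.5213379  -225.32376063 1427.21775366]
side [421.40332215   0.         252.47215148] [[ 0.89066181 -0.45456572 -0.00956755]
 [-0.23683544 -0.44587975 -0.86319188]
 [ 0.38811146  0.77107798 -0.50478534]] [-453.35969186  164.73015651 1016.3447345 ]
wrist [290.56834504   0.         254.29912382] [[-9.99998378e-01  6.44841892e-04  1.68176806e-03]
 [ 1.07024979e-03  9.63735649e-01  2.66856616e-01]
 [-1.44869951e-03  2.66857983e-01 -9.63734776e-01]] [624.3827791  -35.3936014  378.67356174]
{'clock': 0.15, 'joints': array([ 2.58572650e-01,  3.85385107e-01,  6.90647826e-03, -3.57848646e-04,
       -1.19401365e+00, -2.58588613e-01]), 'joint_vel': array([ 0.00088541, -0.00353571,  0.00458143,  0.00065913, -0.00045988,
       -0.00016488]), 'joint_efforts': array([-6.03353892e-04, -3.92678475e+01,  1.88581592e+01,  4.18858320e+00,
       -3.39302780e-03,  5.70479813e-06]), 'position': array([ 6.24540933e+02, -5.42432605e-03,  2.30455866e+02]), 'ee_rot': array([-7.07054222e-01,  7.07158809e-01,  5.70117353e-04, -6.49380145e-04]), 'contact_force': array([ 0.86844789,  0.21876927, -0.10276644]), 'wrist_torque': array([-0.00167139, -0.00953225, -0.05772795]), 'gripper_width': 85.10546519062117}
```

View pics/scene0.png

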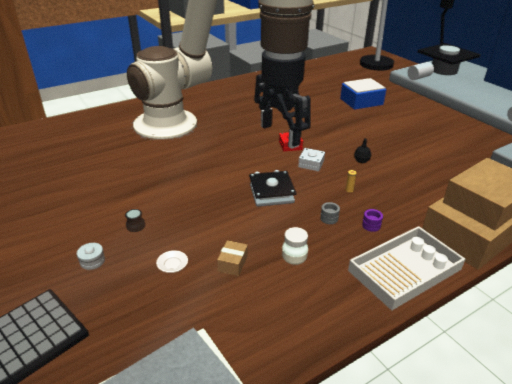

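View pics/side0.png

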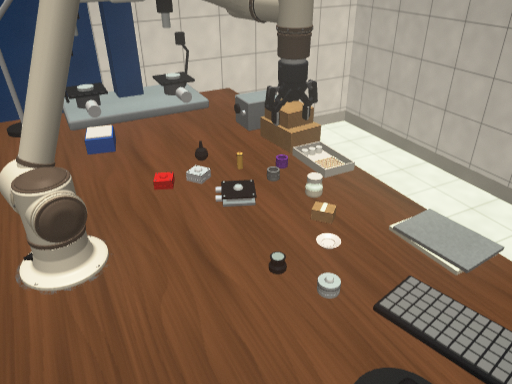

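Scene view: stage (272,186), riser (312,158), red riser (290,141), collar (91,255), grey cup (330,211), purple cup (373,219), case (351,181), jar (295,246), carton (232,257), dish (172,261), loupe (134,220), blower (363,152). The side view shows the same objects.

```bash
cat > h.py <<'E'
import numpy as np,cv2
from bench import arm
def ray(c,u,v,z):
    K,R,t=(np.array(c[k]) for k in("camera_matrix","R","t"))
    d=R.T@np.linalg.inv(K)@[u,v,1]; o=-R.T@t
    return o+d*(z-o[2])/d[2]
def proj(c,X):
    K,R,t=(np.array(c[k]) for k in("camera_matrix","R","t"))
    p=K@(R@np.asarray(X,float)+t); return p[:2]/p[2]
def cloud(c,d):
    K,R,t=(np.array(c[k]) for k in("camera_matrix","R","t"))
    v,u=np.mgrid[:d.shape[0],:d.shape[1]]
    p=np.stack([(u-K[0,2])/K[0,0]*d,(v-K[1,2])/K[1,1]*d,d],-1)
    return (p-t)@R
E
python3 - <<'E'
from h import *
S=dict(stage=(272,183,42),riser=(312,154,37),red=(291,138,37),collar=(90,247,36),cup=(330,206,34),purple=(373,213,34),case=(351,172,55),jar=(295,233,62),carton=(233,249,34),dish=(172,260,13),loupe=(134,212,36),blower=(364,140,70))
T=dict(stage=(238,187),riser=(198,170),red=(164,177),collar=(328,278),cup=(273,168),purple=(282,157),case=(240,153),jar=(315,177),carton=(324,206),dish=(328,240),loupe=(278,257),blower=(201,142))
a,b=arm.get_calibration("scene"),arm.get_calibration("side")
C=cloud(a,np.load("pics/scene0.npy"))
for k,(u,v,z) in S.items(): print(k,ray(a,u,v,z)[:2].round(),ray(b,*T[k],z)[:2].round(),C[v,u].round())
for n,w in(("scene",(235,125,165,120)),("side",(140,130,160,120))):
    x,y,W,H=w; p=cv2.imread(f"pics/{n}0.png")[y:y+H,x:x+W]; cv2.imwrite(f"pics/c_{n}.png",cv2.resize(p,None,fx=4.5,fy=4.5,interpolation=cv2.INTER_CUBIC))
E
```

```text
stage [511.  70.] [495.  65.] [509.  71.  41.]
riser [446. 245.] [433. 233.] [445. 247.  36.]
red [343. 250.] [323. 238.] [676.  -8. 266.]
collar [ 501. -369.] [ 500. -374.] [ 502. -369.   37.]
cup [649. 139.] [654. 137.] [641. 147.  26.]
purple [720. 205.] [721. 195.] [711. 216.  24.]
case [589. 254.] [590. 250.] [591. 252.  57.]
jar [708.  -7.] [707. -20.] [708.  -7.  61.]
carton [ 657. -124.] [ 664. -129.] [ 656. -123.   33.]
dish [ 600. -235.] [ 600. -239.] [ 594. -233.    7.]
loupe [ 438. -253.] [ 441. -263.] [ 437. -253.   35.]
blower [504. 375.] [497. 366.] [500. 379.  67.]
```

View pics/wrist0.png

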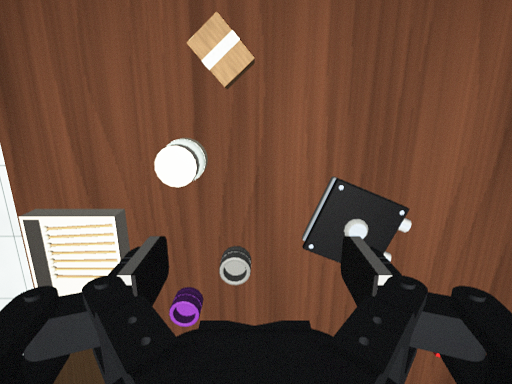

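View pics/c_scene.png

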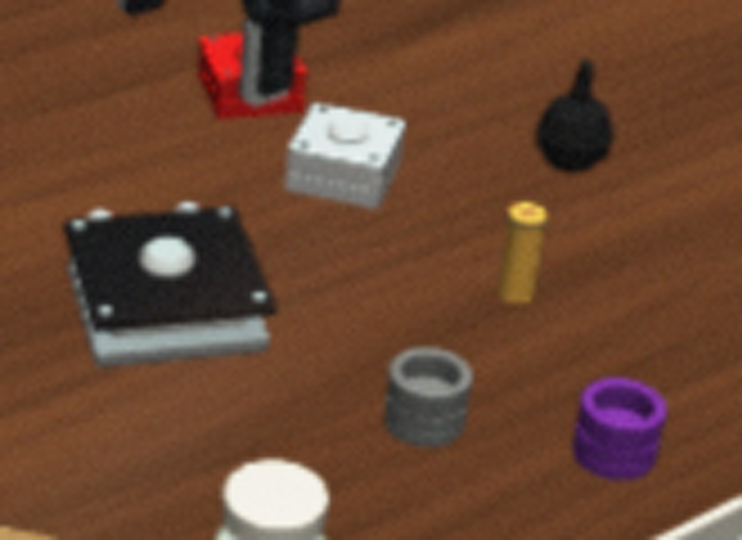

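The wrist view shows the jar (180,163), stage boss (356,230), cup (235,265) and purple cup (186,310). The crop shows the riser turned about 20° to the axes. I'll move to look at the stage and then the riser.

>>> move_arm([
  {"gripper": 1, "xyz": [-10, 11.5, 0], "angular": [0, 0, 0]},
  {"gripper": 1, "xyz": [-10, 11.5, 0], "angular": [0, 0, 0]},
  {"gripper": 1, "xyz": [-10, 11.5, 0], "angular": [0, 0, 0]},
  {"gripper": 1, "xyz": [-10, 11.5, 0], "angular": [0, 0, 0]},
  {"gripper": 1, "xyz": [-10, 11.5, 0], "angular": [0, 0, 0]},
])

```text
clock: 0.78
position: [510.4, 99.9, 231.3]
ee_rot: [-0.707, 0.707, -0.0, 0.0]
contact_force: [0.4, 0.3, 0.5]
gripper_width: 85.5
```

```bash
cat >> h.py <<'E'
def shot(tag):
    s=arm.read_state(); c=arm.get_calibration("wrist"); p,d=arm.get_image("wrist")
    cv2.imwrite(f"pics/{tag}.png",p); np.savez(f"pics/{tag}.npz",d=d,**{k:c[k] for k in("camera_matrix","R","t")})
    return s,c,p,d,cloud(c,d)
E
python3 - <<'E'
from h import *
s,c,p,d,P=shot("w1"); print(s["position"],s["joint_vel"].round(3),(d>0).mean())
E
```

```text
[510.44066569  99.88163374 231.33481717] [-0.015  0.014  0.007 -0.     0.001 -0.004] 0.9959564208984375
```

>>> move_arm([
  {"gripper": 1, "xyz": [-14, 6, 0], "angular": [0, 0, 0]},
  {"gripper": 1, "xyz": [-14, 6, 0], "angular": [0, 0, 0]},
  {"gripper": 1, "xyz": [-14, 6, 0], "angular": [0, 0, 0]},
  {"gripper": 1, "xyz": [-14, 6, 0], "angular": [0, 0, 0]},
  {"gripper": 1, "xyz": [-14, 6, 0], "angular": [0, 0, 0]},
])

```text
clock: 1.45
position: [450.6, 239.3, 230.9]
ee_rot: [-0.707, 0.708, -0.0, -0.0]
contact_force: [-0.1, -0.8, -0.3]
gripper_width: 85.4
```

```bash
python3 - <<'E'
from h import *
s,c,p,d,P=shot("w2"); print(s["position"],s["joint_vel"].round(3),(d>0).mean())
cv2.imwrite("pics/w12.png",cv2.hconcat([cv2.resize(cv2.imread("pics/w1.png"),(400,300)),cv2.resize(p,(400,300))]))
E
```

```text
[450.58746213 239.25017968 230.93542153] [-0.012 -0.005 -0.005 -0.    -0.001 -0.004] 0.9959869384765625
```

View pics/w12.png

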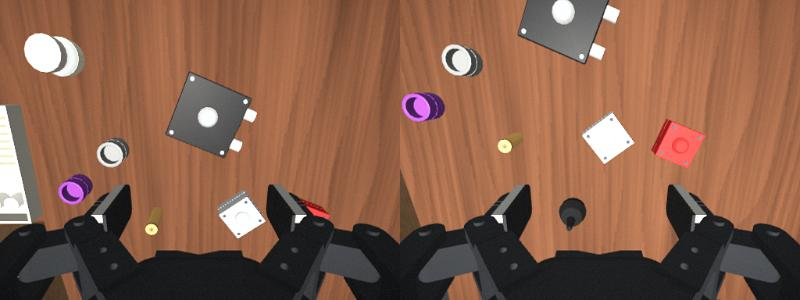

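Left shows the stage with its boss at about (266,150) full-res. Right shows the riser at about (266,177), the red one at (360,183), case (136,187), cup (78,78). Measuring by height and colour masks.

```bash
python3 - <<'E'
from h import *
for tag in("w1","w2"):
    f=np.load(f"pics/{tag}.npz"); c=f; d=f["d"]; P=cloud(c,d); z=P[...,2]
    for lo,hi,nm in((26,38,"lowtops"),(38,60,"hi")):
        m=((z>lo)&(z<hi)).astype(np.uint8); m=cv2.morphologyEx(m,cv2.MORPH_OPEN,np.ones((3,3)))
        n,l,st,ce=cv2.connectedComponentsWithStats(m)
        for i in range(1,n):
            if st[i,4]<60: continue
            q=P[l==i]; r=cv2.minAreaRect(q[:,:2].astype(np.float32))
            print(tag,nm,ce[i].round(),"n",st[i,4],"rect",np.round(r[0],1),np.round(r[1],1),round(r[2],1),"z",np.median(q[:,2]).round(1))
    # table check
    print("table",np.median(z[(z<12)&(z>-12)]))
E
```

```text
w1 lowtops [88. 73.] n 460 rect [697.   -6.3] [50.9 25.3] 77.1 z 33.4
w1 lowtops [266. 147.] n 6776 rect [495.8  76.7] [100.  103.4] 67.5 z 34.1
w1 lowtops [ 21. 219.] n 1041 rect [826.1 160.2] [201.3  56.8] 89.2 z 29.6
w1 lowtops [141. 196.] n 560 rect [649.5 134.8] [40.8 40.8] 21.4 z 33.5
w1 lowtops [ 92. 245.] n 556 rect [720.5 200.4] [41.3 40.7] 38.4 z 33.3
w1 lowtops [ 14. 260.] n 199 rect [830.6 223.8] [21.7 22.6] 82.2 z 27.1
w1 lowtops [310. 277.] n 1659 rect [436.3 249.6] [58.  59.1] 36.4 z 30.3
w1 lowtops [408. 272.] n 183 rect [306.7 240.6] [10.  41.3] 68.0 z 30.0
w1 lowtops [ 68. 373.] n 139 rect [786.5 408.8] [ 2.9 40.3] 5.7 z 31.5
w1 hi [81. 73.] n 416 rect [696.5  -4.7] [44.  19.4] 71.0 z 50.1
w1 hi [266. 149.] n 446 rect [497.7  76. ] [26.6 26.6] 90.0 z 41.7
w1 hi [195. 289.] n 283 rect [586.6 253.8] [18.6 19.9] 0.0 z 54.5
w1 hi [ 61. 379.] n 107 rect [787.1 405.1] [ 3.  26.4] 4.5 z 44.9
table 0.13952644332931657
w2 lowtops [209.  34.] n 5846 rect [500.   83.2] [ 84.9 100. ] 67.6 z 34.1
w2 lowtops [74. 76.] n 802 rect [649.4 135.3] [41.3 40.6] 38.3 z 33.4
w2 lowtops [ 22. 136.] n 746 rect [720.  201.1] [41.3 40.8] 74.5 z 33.3
w2 lowtops [266. 176.] n 2208 rect [436.2 250. ] [58.1 58.4] 36.7 z 30.2
w2 lowtops [358. 184.] n 2195 rect [324.1 260. ] [58.1 58.4] 67.5 z 30.3
w2 lowtops [221. 265.] n 277 rect [495.3 371.3] [24.  43.6] 81.1 z 32.2
w2 lowtops [  4. 288.] n 218 rect [787.6 397.6] [ 3.7 48.9] 4.8 z 31.3
w2 hi [209.  13.] n 624 rect [497.4  76.7] [27.8 25.7] 1.6 z 41.8
w2 hi [136. 185.] n 327 rect [586.6 254.2] [19.3 19. ] 83.8 z 54.7
w2 hi [220. 276.] n 449 rect [496.6 379.9] [30.3 34.4] 76.4 z 42.4
table 0.11990180818548987
```

>>> move_arm([
  {"gripper": 1, "xyz": [-1.0, 1.4, 12], "angular": [0, 0, -0.64]},
  {"gripper": 1, "xyz": [-1.0, 1.4, 12], "angular": [0, 0, -0.64]},
  {"gripper": 1, "xyz": [-1.0, 1.4, 12], "angular": [0, 0, -0.64]},
  {"gripper": 1, "xyz": [-1.0, 1.4, 12], "angular": [0, 0, -0.64]},
  {"gripper": 1, "xyz": [-1.0, 1.4, 18], "angular": [0, 0, -0.64]},
  {"gripper": 1, "xyz": [-1.0, 1.4, 22.8], "angular": [0, 0, -0.64]},
  {"gripper": 1, "xyz": [-1.0, 1.4, 22.8], "angular": [0, 0, -0.64]},
  {"gripper": 1, "xyz": [-1.0, 1.4, 22.8], "angular": [0, 0, -0.64]},
])

```text
clock: 2.5
position: [437.4, 250.4, 4.7]
ee_rot: [0.894, -0.449, 0.001, -0.001]
contact_force: [-0.9, -0.7, -0.3]
gripper_width: 85.3
```

>>> move_arm([
  {"gripper": -1, "xyz": [0, 0, 0], "angular": [0, 0, 0]},
  {"gripper": -1, "xyz": [0, 0, 0], "angular": [0, 0, 0]},
  {"gripper": -1, "xyz": [0, 0, 0], "angular": [0, 0, 0]},
  {"gripper": -1, "xyz": [0, 0, 0], "angular": [0, 0, 0]},
  {"gripper": -1, "xyz": [0, 0, 0], "angular": [0, 0, 0]},
  {"gripper": -1, "xyz": [0, 0, 0], "angular": [0, 0, 0]},
])

```text
clock: 3.25
position: [437.0, 251.0, 5.5]
ee_rot: [0.894, -0.449, 0.001, -0.002]
contact_force: [0.2, -1.0, 6.6]
gripper_width: 56.9
```

```bash
python3 - <<'E'
from h import *
s,c,p,d,P=shot("w3"); print(s)
cv2.imwrite("pics/w3s.png",cv2.resize(p,(400,300)))
E
```

```text
{'clock': 3.25, 'joints': array([ 0.84426727,  0.47306304, -0.55114277,  0.00087387, -0.5427718 ,
       -0.20439512]), 'joint_vel': array([-0.00018382,  0.00028007,  0.00032114, -0.00192052,  0.0002596 ,
       -0.00103356]), 'joint_efforts': array([  0.29869946, -32.59892821,   9.79000121,   1.96466602,
         0.32446409,   0.06038453]), 'position': array([436.99102717, 250.96337701,   5.49127688]), 'ee_rot': array([ 8.93780279e-01, -4.48500966e-01,  7.11551221e-04, -1.78622353e-03]), 'contact_force': array([ 0.19629797, -1.03310069,  6.64679649]), 'wrist_torque': array([-0.2394933 ,  0.21023391, -0.03798634]), 'gripper_width': 56.872546089271324}
```

View pics/w3s.png

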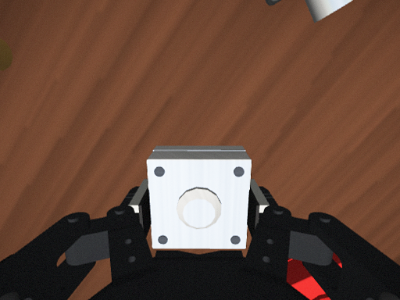

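The riser is square in the jaws with its boss at about (199,208) in the half-size view. Lifting it and carrying it over the stage.

>>> move_arm([
  {"gripper": -1, "xyz": [0, 0, -5], "angular": [0, 0, 0]},
  {"gripper": -1, "xyz": [0, 0, -10], "angular": [0, 0, 0]},
  {"gripper": -1, "xyz": [6, 1.8, -10], "angular": [0, 0, -0.18]},
  {"gripper": -1, "xyz": [12, 3.6, -10], "angular": [0, 0, -0.36]},
  {"gripper": -1, "xyz": [17.6, 5.4, -10], "angular": [0, 0, -0.538]},
  {"gripper": -1, "xyz": [17.6, 5.4, -10], "angular": [0, 0, -0.538]},
  {"gripper": -1, "xyz": [17.6, 5.4, -10], "angular": [0, 0, -0.538]},
  {"gripper": -1, "xyz": [17.6, 5.4, -10], "angular": [0, 0, -0.538]},
])

```text
clock: 4.3
position: [497.6, 77.0, 103.7]
ee_rot: [0.981, -0.195, 0.0, -0.0]
contact_force: [0.2, 1.2, -2.2]
gripper_width: 56.2
```

```bash
cat >> h.py <<'E'
def tshift(s,dxy):
    "world dx,dy (mm) -> tool x,y cm for a tool pointing down"
    from scipy.spatial.transform import Rotation as R
    return (R.from_quat(s["ee_rot"]).as_matrix().T@[*dxy,0])[:2]/10
def blobs(P,lo,hi,xy,r,nmin=30):
    z=P[...,2]; m=(z>lo)&(z<hi)&(np.hypot(P[...,0]-xy[0],P[...,1]-xy[1])<r)
    m=cv2.morphologyEx(m.astype(np.uint8),cv2.MORPH_OPEN,np.ones((3,3))); n,l,st,ce=cv2.connectedComponentsWithStats(m)
    for i in range(1,n):
        if st[i,4]<nmin: continue
        q=P[l==i]; rr=cv2.minAreaRect(q[:,:2].astype(np.float32))
        print("blob",ce[i].round(),st[i,4],"c",np.round(rr[0],1),np.round(rr[1],1),round(rr[2],1),"z",q[:,2].mean().round(1))
E
python3 - <<'E'
from h import *
s,c,p,d,P=shot("w4"); print(s["position"],s["ee_rot"].round(4),s["contact_force"].round(1),s["gripper_width"])
zt=s["position"][2]
blobs(P,zt+15,zt+60,s["position"][:2],60)
print("stage"); blobs(P,30,37,(497.6,76),90)
E
```

```text
[497.57623702  77.02964002 103.7354075 ] [ 9.807e-01 -1.953e-01  2.000e-04 -3.000e-04] [ 0.2  1.2 -2.2] 56.24727015915655
blob [255. 265.] 23267 c [497.8  77. ] [117.4  59.3] 67.3 z 137.0
stage
blob [256. 160.] 6946 c [522.3  66. ] [100.   47.6] 67.0 z 34.1
```

>>> move_arm([
  {"gripper": -1, "xyz": [0.05, 0, 3.5], "angular": [0, 0, 0]},
  {"gripper": -1, "xyz": [0.05, 0, 5.2], "angular": [0, 0, 0]},
  {"gripper": -1, "xyz": [0.05, 0, 5.8], "angular": [0, 0, 0]},
  {"gripper": -1, "xyz": [0.05, 0, 6.2], "angular": [0, 0, 0]},
  {"gripper": -1, "xyz": [0.05, 0, 6.5], "angular": [0, 0, 0]},
  {"gripper": -1, "xyz": [0.05, 0, 6.6], "angular": [0, 0, 0]},
  {"gripper": -1, "xyz": [0.05, 0, 6.6], "angular": [0, 0, 0]},
])

```text
clock: 5.22
position: [498.8, 77.0, 39.5]
ee_rot: [0.981, -0.195, 0.001, -0.001]
contact_force: [-4.0, 1.6, 8.7]
gripper_width: 56.9
```

```bash
python3 - <<'E'
from h import *
s,c,p,d,P=shot("w5"); print(s["position"],s["ee_rot"].round(4),s["contact_force"].round(1),s["gripper_width"])
print("boss"); blobs(P,69,90,(497.6,76),22)
print("top"); blobs(P,60,66.5,(497.6,76),42)
E
```

```text
[498.81515735  76.97361922  39.51598278] [ 9.809e-01 -1.946e-01  1.000e-03 -7.000e-04] [-4.   1.6  8.7] 56.90326244947549
boss
blob [255. 270.] 1626 c [499.2  76.8] [20.9 21.2] 64.3 z 71.0
top
blob [254. 256.] 12640 c [499.8  78.3] [67.2 58.9] 67.6 z 64.2
blob [330. 242.] 32 c [496.6  41.7] [2.9 1.1] 66.6 z 63.5
blob [343. 250.] 49 c [490.1  37.6] [4.5 1.1] 63.6 z 63.8
```

Seated: top at 64.2 and boss top at 71.0. Releasing, lifting and heading to the collar.

>>> move_arm([
  {"gripper": 1, "xyz": [0, 0, 0], "angular": [0, 0, 0]},
  {"gripper": 1, "xyz": [0, 0, 0], "angular": [0, 0, 0]},
  {"gripper": 1, "xyz": [0, 0, 0], "angular": [0, 0, 0]},
  {"gripper": 1, "xyz": [0, 0, -2], "angular": [0, 0, 0]},
  {"gripper": 1, "xyz": [0, 0, -7], "angular": [0, 0, 0]},
  {"gripper": 1, "xyz": [0, 0, -13], "angular": [0, 0, 0]},
  {"gripper": 1, "xyz": [0, 0, -19], "angular": [0, 0, 0]},
  {"gripper": 1, "xyz": [0, 0, -19], "angular": [0, 0, 0]},
])

```text
clock: 6.28
position: [501.1, 77.3, 232.8]
ee_rot: [0.981, -0.195, 0.005, -0.003]
contact_force: [-0.6, -0.0, -1.3]
gripper_width: 85.3
```

```bash
python3 - <<'E'
from h import *
s,c,p,d,P=shot("w6"); print(s["position"],s["ee_rot"].round(4),s["contact_force"].round(1),s["gripper_width"])
print("boss"); blobs(P,67.5,90,(497.6,76),40)
print("top"); blobs(P,60,66.5,(497.6,76),60)
print(tshift(s,np.array([501,-371])-s["position"][:2]))
E
```

```text
[501.07390205  77.34932694 232.75166929] [ 0.9808 -0.1948  0.0051 -0.0032] [-0.6 -0.  -1.3] 85.29474700138938
boss
blob [257. 178.] 370 c [499.7  76.5] [21.8 23.6] 67.3 z 70.4
top
blob [257. 176.] 2263 c [499.3  76.7] [57.8 57.8] 67.1 z 64.1
[17.13060041 41.43280687]
```

>>> move_arm([
  {"gripper": 1, "xyz": [2.2, 5.2, 0], "angular": [0, 0, 0.15]},
  {"gripper": 1, "xyz": [4.4, 10.4, 0], "angular": [0, 0, 0.3]},
  {"gripper": 1, "xyz": [6.6, 15.6, 0], "angular": [0, 0, 0.45]},
  {"gripper": 1, "xyz": [8.8, 20.8, 0], "angular": [0, 0, 0.6]},
  {"gripper": 1, "xyz": [11, 26, 0], "angular": [0, 0, 0.75]},
  {"gripper": 1, "xyz": [13.2, 31, 0], "angular": [0, 0, 0.9]},
  {"gripper": 1, "xyz": [15.5, 36.5, 0], "angular": [0, 0, 1.05]},
  {"gripper": 1, "xyz": [17.4, 41, 0], "angular": [0, 0, 1.178]},
  {"gripper": 1, "xyz": [17.4, 41, 0], "angular": [0, 0, 1.178]},
  {"gripper": 1, "xyz": [17.4, 41, 0], "angular": [0, 0, 1.178]},
])

```text
clock: 7.58
position: [501.2, -368.5, 225.2]
ee_rot: [-0.707, 0.707, 0.002, -0.001]
contact_force: [-0.4, 0.5, 0.2]
gripper_width: 85.5
```

```bash
python3 - <<'E'
from h import *
s,c,p,d,P=shot("w7"); print(s["position"],s["ee_rot"].round(4),s["contact_force"].round(1),s["gripper_width"])
print("boss"); blobs(P,32.5,45,(501,-371),50)
print("top"); blobs(P,27,32.5,(501,-371),60)
E
```

```text
[ 501.23619243 -368.48518132  225.22404059] [-7.071e-01  7.071e-01  1.900e-03 -5.000e-04] [-0.4  0.5  0.2] 85.50552289721578
boss
blob [253. 165.] 202 c [ 501.7 -374.2] [17.  17.6] 89.4 z 35.4
top
blob [253. 164.] 1154 c [ 501.7 -374.2] [48.1 48.5] 89.7 z 30.1
```

View pics/w7.png

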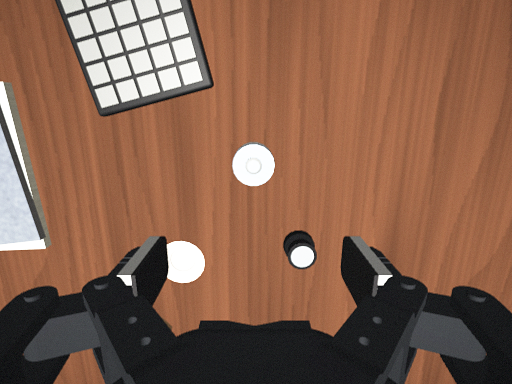

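The collar is at (253,165) with nothing close to it. Descending to grip.

>>> move_arm([
  {"gripper": 1, "xyz": [0.6, 0, 6], "angular": [0, 0, 0]},
  {"gripper": 1, "xyz": [0.6, 0, 12], "angular": [0, 0, 0]},
  {"gripper": 1, "xyz": [0.6, 0, 18], "angular": [0, 0, 0]},
  {"gripper": 1, "xyz": [0.6, 0, 22.1], "angular": [0, 0, 0]},
  {"gripper": 1, "xyz": [0.6, 0, 22.1], "angular": [0, 0, 0]},
  {"gripper": -1, "xyz": [0.6, 0, 22.1], "angular": [0, 0, 0]},
  {"gripper": -1, "xyz": [0.6, 0, 22.1], "angular": [0, 0, 0]},
  {"gripper": -1, "xyz": [0.6, 0, 22.1], "angular": [0, 0, 0]},
  {"gripper": -1, "xyz": [0.6, 0, 22.1], "angular": [0, 0, 0]},
  {"gripper": -1, "xyz": [0.6, 0, 22.1], "angular": [0, 0, 0]},
])

```text
clock: 8.88
position: [503.7, -375.5, 9.4]
ee_rot: [0.707, -0.707, 0.002, -0.001]
contact_force: [-1.1, 1.8, 6.6]
gripper_width: 47.8
```

>>> move_arm([
  {"gripper": -1, "xyz": [0, 0, 0], "angular": [0, 0, 0]},
  {"gripper": -1, "xyz": [0, 0, -4], "angular": [0, 0, 0]},
  {"gripper": -1, "xyz": [0, 0, -9], "angular": [0, 0, 0]},
  {"gripper": -1, "xyz": [0, 0, -14], "angular": [0, 0, 0]},
  {"gripper": -1, "xyz": [0, 0, -14], "angular": [0, 0, 0]},
])

```text
clock: 9.5
position: [504.6, -376.3, 152.6]
ee_rot: [0.707, -0.707, 0.006, -0.002]
contact_force: [0.0, -0.5, -2.6]
gripper_width: 47.9
```

```bash
python3 - <<'E'
from h import *
s,c,p,d,P=shot("w8"); print(s["position"],s["ee_rot"].round(4),s["contact_force"].round(1),s["gripper_width"])
x=s["position"]
blobs(P,x[2]+15,x[2]+50,x[:2],30)
print(tshift(s,np.array([499.3,76.6])-x[:2]))
cv2.imwrite("pics/w8s.png",cv2.resize(p,(400,300)))
E
```

```text
[ 504.64575125 -376.33912432  152.57694522] [ 0.7072 -0.7069  0.0058 -0.002 ] [ 0.  -0.5 -2.6] 47.85749202072515
blob [254. 260.] 10050 c [ 502.5 -375.4] [55.2 49.9] 10.7 z 176.3
[-45.29346429   0.51465774]
```

View pics/w8s.png

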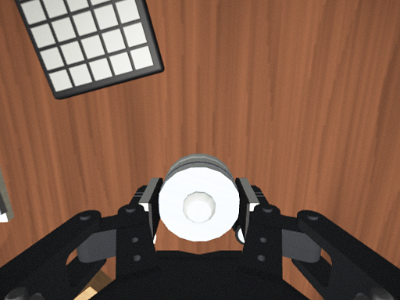

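The collar is held centred with its boss at (199,206). Carrying it above the riser and taking out a 0.7° tool tilt.

>>> move_arm([
  {"gripper": -1, "xyz": [-5.5, 0.1, 0], "angular": [-0.011, -0.005, 0]},
  {"gripper": -1, "xyz": [-11.5, 0.1, 0], "angular": [-0.011, -0.005, 0]},
  {"gripper": -1, "xyz": [-17.5, 0.2, 0], "angular": [-0.011, -0.005, 0]},
  {"gripper": -1, "xyz": [-23.5, 0.3, 0], "angular": [-0.011, -0.005, 0]},
  {"gripper": -1, "xyz": [-29.5, 0.4, 0], "angular": [-0.011, -0.005, 0]},
  {"gripper": -1, "xyz": [-35.5, 0.4, 0], "angular": [-0.011, -0.005, 0]},
  {"gripper": -1, "xyz": [-41.5, 0.5, 0], "angular": [-0.011, -0.005, 0]},
  {"gripper": -1, "xyz": [-45.3, 0.5, 0], "angular": [-0.011, -0.005, 0]},
  {"gripper": -1, "xyz": [-45.3, 0.5, 0], "angular": [-0.011, -0.005, 0]},
  {"gripper": -1, "xyz": [-45.3, 0.5, 0], "angular": [-0.011, -0.005, 0]},
])

```text
clock: 10.8
position: [495.9, 77.6, 145.3]
ee_rot: [-0.707, 0.707, 0.006, -0.003]
contact_force: [0.6, -1.0, -2.9]
gripper_width: 48.1
```

```bash
python3 - <<'E'
from h import *
s,c,p,d,P=shot("w9"); print(s["position"],s["ee_rot"].round(4),s["contact_force"].round(1),s["gripper_width"])
x=s["position"]
print("held top"); blobs(P,x[2]+15,x[2]+22,x[:2],30); print("held boss");blobs(P,x[2]+24,x[2]+33,x[:2],15)
print("riser"); blobs(P,60,67,(499,76),50)
print(tshift(s,np.array([499.3,76.6])-x[:2]))
E
```

```text
[495.94360111  77.59881377 145.25567376] [-0.7071  0.7071  0.0063 -0.0033] [ 0.6 -1.  -2.9] 48.11396783972136
held top
blob [254. 257.] 6713 c [498.3  78.4] [49.8 54.6] 78.9 z 165.8
held boss
blob [255. 267.] 1037 c [495.9  78.7] [17.9 17.2] 62.5 z 171.6
riser
blob [248. 181.] 2774 c [498.9  76.5] [57.9 57.9] 67.5 z 64.2
[ 0.09984758 -0.33561292]
```

>>> move_arm([
  {"gripper": -1, "xyz": [0.2, -0.3, 0], "angular": [0.011, 0.005, 0]},
  {"gripper": -1, "xyz": [0.2, -0.3, 3], "angular": [0.011, 0.005, 0]},
  {"gripper": -1, "xyz": [0.2, -0.3, 5], "angular": [0.011, 0.005, 0]},
  {"gripper": -1, "xyz": [0.2, -0.3, 6], "angular": [0.011, 0.005, 0]},
  {"gripper": -1, "xyz": [0.2, -0.3, 6], "angular": [0.011, 0.005, 0]},
])

```text
clock: 11.48
position: [499.3, 75.7, 85.9]
ee_rot: [-0.707, 0.707, 0.0, -0.001]
contact_force: [-0.1, -0.3, -2.5]
gripper_width: 47.9
```

```bash
python3 - <<'E'
from h import *
s,c,p,d,P=shot("w10"); print(s["position"],s["ee_rot"].round(4),s["contact_force"].round(1),s["gripper_width"])
x=s["position"]
print("held boss");blobs(P,x[2]+24,x[2]+33,x[:2],15)
E
```

```text
[499.27233021  75.67294628  85.87905686] [-7.069e-01  7.074e-01  1.000e-04 -6.000e-04] [-0.1 -0.3 -2.5] 47.878099528235666
held boss
blob [254. 267.] 1029 c [499.4  77. ] [17.4 17.1] 81.0 z 112.2
```

>>> move_arm([
  {"gripper": -1, "xyz": [0, 0, 0.6], "angular": [0, 0, 0]},
  {"gripper": -1, "xyz": [0, 0, 1.0], "angular": [0, 0, 0]},
  {"gripper": -1, "xyz": [0, 0, 1.25], "angular": [0, 0, 0]},
  {"gripper": -1, "xyz": [0, 0, 1.4], "angular": [0, 0, 0]},
  {"gripper": -1, "xyz": [0, 0, 1.4], "angular": [0, 0, 0]},
])

```text
clock: 12.15
position: [499.4, 76.4, 73.4]
ee_rot: [0.707, -0.707, 0.0, -0.0]
contact_force: [-3.6, 0.0, 4.4]
gripper_width: 47.9
```

```bash
python3 - <<'E'
from h import *
s,c,p,d,P=shot("w11"); print(s["position"],s["ee_rot"].round(4),s["contact_force"].round(1),s["gripper_width"])
x=s["position"]
print("held boss");blobs(P,97.5,130,x[:2],15); print("top");blobs(P,90,97,x[:2],27)
E
```

```text
[499.44248965  76.4138882   73.39272337] [ 7.073e-01 -7.069e-01  2.000e-04 -1.000e-04] [-3.6  0.   4.4] 47.876291126307834
held boss
blob [255. 267.] 1018 c [499.6  77.8] [17.4 17.1] 19.6 z 99.8
top
blob [255. 258.] 6905 c [499.5  77.6] [49.5 48.5] 90.0 z 94.2
```

Collar home: boss top 99.8, top face 94.2. Release and go to the cup.

>>> move_arm([
  {"gripper": 1, "xyz": [0, 0, 0], "angular": [0, 0, 0]},
  {"gripper": 1, "xyz": [0, 0, 0], "angular": [0, 0, 0]},
  {"gripper": 1, "xyz": [0, 0, 0], "angular": [0, 0, 0]},
  {"gripper": 1, "xyz": [0, 0, -2], "angular": [0, 0, 0]},
  {"gripper": 1, "xyz": [0, 0, -7], "angular": [0, 0, 0]},
  {"gripper": 1, "xyz": [0, 0, -13], "angular": [0, 0, 0]},
  {"gripper": 1, "xyz": [0, 0, -16], "angular": [0, 0, 0]},
  {"gripper": 1, "xyz": [0, 0, -16], "angular": [0, 0, 0]},
])

```text
clock: 13.2
position: [500.8, 76.9, 235.1]
ee_rot: [0.707, -0.707, 0.001, -0.003]
contact_force: [-0.0, 0.5, -0.8]
gripper_width: 85.3
```

```bash
python3 - <<'E'
from h import *
s,c,p,d,P=shot("w12"); print(s["position"],s["ee_rot"].round(4),s["contact_force"].round(1),s["gripper_width"])
print("boss");blobs(P,97.,110,(499,77),25); print("top");blobs(P,90,97,(499,77),40); print("riser");blobs(P,60,67,(499,77),50)
print(tshift(s,np.array([649.5,135])-s["position"][:2]))
E
```

```text
[500.78112912  76.85975867 235.13191131] [ 0.7072 -0.7071  0.0012 -0.0031] [-0.   0.5 -0.8] 85.31776377293872
boss
blob [257. 182.] 245 c [499.1  77.8] [17.8 15.9] 89.8 z 99.6
top
blob [257. 179.] 1577 c [499.   77.4] [48.5 48.5] 89.1 z 94.1
riser
blob [257. 159.] 787 c [498.8  76.4] [57.8 57.9] 67.4 z 64.1
[ -5.81178006 -14.87237769]
```

>>> move_arm([
  {"gripper": 1, "xyz": [-2, -5.2, 0], "angular": [0, 0, 0]},
  {"gripper": 1, "xyz": [-4, -10.4, 0], "angular": [0, 0, 0]},
  {"gripper": 1, "xyz": [-5.8, -15, 0], "angular": [0, 0, 0]},
  {"gripper": 1, "xyz": [-5.8, -15, 0], "angular": [0, 0, 0]},
  {"gripper": 1, "xyz": [-5.8, -15, 0], "angular": [0, 0, 0]},
])

```text
clock: 13.88
position: [648.4, 134.0, 229.9]
ee_rot: [-0.707, 0.707, 0.001, -0.002]
contact_force: [0.4, 0.3, 0.7]
gripper_width: 85.6
```

```bash
python3 - <<'E'
from h import *
s,c,p,d,P=shot("w13"); print(s["position"],s["ee_rot"].round(4),s["contact_force"].round(1),s["gripper_width"])
print("cup");blobs(P,28,38,(649.5,135),45)
E
```

```text
[648.36078531 133.97385323 229.92076911] [-0.707   0.7072  0.0009 -0.002 ] [0.4 0.3 0.7] 85.5869503739935
cup
blob [252. 170.] 489 c [650.5 135. ] [41.  40.6] 46.3 z 33.5
```

>>> move_arm([
  {"gripper": 1, "xyz": [-0.1, -0.2, 6], "angular": [0, 0, 0]},
  {"gripper": 1, "xyz": [-0.1, -0.2, 12], "angular": [0, 0, 0]},
  {"gripper": 1, "xyz": [-0.1, -0.2, 18], "angular": [0, 0, 0]},
  {"gripper": 1, "xyz": [-0.1, -0.2, 22.3], "angular": [0, 0, 0]},
  {"gripper": 1, "xyz": [-0.1, -0.2, 22.3], "angular": [0, 0, 0]},
  {"gripper": -1, "xyz": [-0.1, -0.2, 22.3], "angular": [0, 0, 0]},
  {"gripper": -1, "xyz": [-0.1, -0.2, 22.3], "angular": [0, 0, 0]},
  {"gripper": -1, "xyz": [-0.1, -0.2, 22.3], "angular": [0, 0, 0]},
  {"gripper": -1, "xyz": [-0.1, -0.2, 22.3], "angular": [0, 0, 0]},
  {"gripper": -1, "xyz": [-0.1, -0.2, 22.3], "angular": [0, 0, 0]},
])

```text
clock: 15.18
position: [653.1, 136.1, 12.4]
ee_rot: [0.707, -0.707, 0.001, -0.002]
contact_force: [-0.5, 1.0, 6.0]
gripper_width: 40.3
```

>>> move_arm([
  {"gripper": -1, "xyz": [0, 0, 0], "angular": [0, 0, 0]},
  {"gripper": -1, "xyz": [0, 0, -5], "angular": [0, 0, 0]},
  {"gripper": -1, "xyz": [0, 0, -11], "angular": [0, 0, 0]},
  {"gripper": -1, "xyz": [0, 0, -16], "angular": [0, 0, 0]},
  {"gripper": -1, "xyz": [0, 0, -16], "angular": [0, 0, 0]},
])

```text
clock: 15.8
position: [654.1, 136.3, 176.2]
ee_rot: [0.707, -0.707, 0.003, -0.006]
contact_force: [-0.6, 0.0, -1.0]
gripper_width: 39.5
```

```bash
python3 - <<'E'
from h import *
s,c,p,d,P=shot("w14"); print(s["position"],s["ee_rot"].round(4),s["contact_force"].round(1),s["gripper_width"])
x=s["position"]; print("rim");blobs(P,x[2]+18,x[2]+32,x[:2],23)
print(tshift(s,np.array([499.1,77.6])-x[:2]))
cv2.imwrite("pics/w14s.png",cv2.resize(p,(400,300)))
E
```

```text
[654.12406052 136.25113428 176.22163595] [ 0.7073 -0.7069  0.0026 -0.0058] [-0.6  0.  -1. ] 39.54004532028294
rim
blob [254. 258.] 3352 c [654.  135.7] [40.6 41.8] 0.3 z 198.0
[ 5.85666322 15.50417234]
```

View pics/w14s.png

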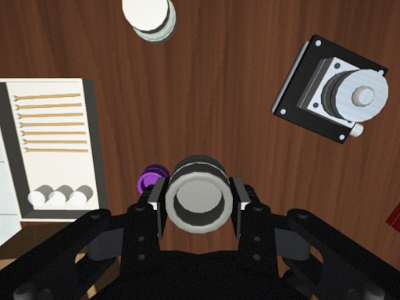

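The grey cup is held at (199,200) and the stack is visible at (365,97). Moving over the collar.

>>> move_arm([
  {"gripper": -1, "xyz": [1.9, 5.2, 0], "angular": [0, 0, 0]},
  {"gripper": -1, "xyz": [3.9, 10.4, 0], "angular": [0, 0, 0]},
  {"gripper": -1, "xyz": [5.8, 15.5, 0], "angular": [0, 0, 0]},
  {"gripper": -1, "xyz": [5.8, 15.5, 0], "angular": [0, 0, 0]},
  {"gripper": -1, "xyz": [5.8, 15.5, 3], "angular": [0, 0, 0]},
  {"gripper": -1, "xyz": [5.8, 15.5, 4.5], "angular": [0, 0, 0]},
  {"gripper": -1, "xyz": [5.8, 15.5, 4.5], "angular": [0, 0, 0]},
  {"gripper": -1, "xyz": [5.8, 15.5, 4.5], "angular": [0, 0, 0]},
])

```text
clock: 16.85
position: [497.0, 77.6, 124.5]
ee_rot: [0.707, -0.707, 0.0, -0.0]
contact_force: [-0.1, -0.1, -0.1]
gripper_width: 40.1
```

```bash
python3 - <<'E'
from h import *
s,c,p,d,P=shot("w15"); print(s["position"],s["ee_rot"].round(4),s["contact_force"].round(1),s["gripper_width"])
x=s["position"]; print("rim");blobs(P,x[2]+17,x[2]+32,x[:2],22)
print("collar");blobs(P,90,97,(499,77),40)
E
```

```text
[497.00852092  77.57509173 124.45685206] [ 7.072e-01 -7.070e-01  2.000e-04 -1.000e-04] [-0.1 -0.1 -0.1] 40.079680639067455
rim
blob [255. 257.] 3429 c [497.1  76.9] [40.3 41.5] 0.5 z 146.1
collar
blob [246. 198.] 1248 c [501.8  65.5] [49.  24.4] 11.0 z 94.0
```

>>> move_arm([
  {"gripper": -1, "xyz": [-0.1, -0.2, 0.4], "angular": [0, 0, 0]},
  {"gripper": -1, "xyz": [-0.1, -0.2, 0.9], "angular": [0, 0, 0]},
  {"gripper": -1, "xyz": [-0.1, -0.2, 1.4], "angular": [0, 0, 0]},
  {"gripper": -1, "xyz": [-0.1, -0.2, 1.7], "angular": [0, 0, 0]},
  {"gripper": -1, "xyz": [-0.1, -0.2, 1.9], "angular": [0, 0, 0]},
  {"gripper": -1, "xyz": [-0.1, -0.2, 1.9], "angular": [0, 0, 0]},
])

```text
clock: 17.65
position: [498.4, 78.2, 106.4]
ee_rot: [0.707, -0.707, 0.0, 0.0]
contact_force: [-3.6, -0.6, 5.6]
gripper_width: 39.8
```

```bash
python3 - <<'E'
from h import *
s,c,p,d,P=shot("w16"); print(s["position"],s["ee_rot"].round(4),s["contact_force"].round(1),s["gripper_width"])
x=s["position"]; print("rim");blobs(P,122,140,x[:2],22)
E
```

```text
[498.38809315  78.23235513 106.36136755] [ 7.073e-01 -7.069e-01  2.000e-04  1.000e-04] [-3.6 -0.6  5.6] 39.76593999816393
rim
blob [255. 257.] 3650 c [498.5  77.5] [41.2 40.3] 89.8 z 127.9
```

Cup home: rim 127.9 against 128 expected. Release and go to the case.

>>> move_arm([
  {"gripper": 1, "xyz": [0, 0, 0], "angular": [0, 0, 0]},
  {"gripper": 1, "xyz": [0, 0, 0], "angular": [0, 0, 0]},
  {"gripper": 1, "xyz": [0, 0, 0], "angular": [0, 0, 0]},
  {"gripper": 1, "xyz": [0, 0, -2], "angular": [0, 0, 0]},
  {"gripper": 1, "xyz": [0, 0, -7], "angular": [0, 0, 0]},
  {"gripper": 1, "xyz": [0, 0, -13], "angular": [0, 0, 0]},
  {"gripper": 1, "xyz": [0, 0, -13], "angular": [0, 0, 0]},
  {"gripper": 1, "xyz": [0, 0, -13], "angular": [0, 0, 0]},
])

```text
clock: 18.7
position: [497.9, 78.3, 234.9]
ee_rot: [-0.707, 0.707, 0.0, -0.0]
contact_force: [-0.3, 0.0, -1.2]
gripper_width: 85.6
```

```bash
python3 - <<'E'
from h import *
s,c,p,d,P=shot("w17"); print(s["position"],s["ee_rot"].round(4),s["contact_force"].round(1),s["gripper_width"])
print("rim");blobs(P,122,140,(498.5,77.5),30);print("floor");blobs(P,107,116,(498.5,77.5),18)
print(tshift(s,np.array([586.6,254])-s["position"][:2]))
E
```

```text
[497.93271096  78.2920108  234.92672517] [-7.070e-01  7.072e-01  3.000e-04 -0.000e+00] [-0.3  0.  -1.2] 85.5908327776449
rim
blob [254. 187.] 856 c [498.4  77.4] [40.5 40.9] 81.2 z 127.5
floor
blob [254. 186.] 694 c [498.5  79.7] [26.9 27.9] 59.2 z 112.2
[-17.57370532  -8.86096642]
```

>>> move_arm([
  {"gripper": 1, "xyz": [-4.4, -2.1, 0], "angular": [0, 0, 0]},
  {"gripper": 1, "xyz": [-8.8, -4.2, 0], "angular": [0, 0, 0]},
  {"gripper": 1, "xyz": [-13.2, -6.4, 0], "angular": [0, 0, 0]},
  {"gripper": 1, "xyz": [-17.6, -8.7, 0], "angular": [0, 0, 0]},
  {"gripper": 1, "xyz": [-17.6, -8.7, 0], "angular": [0, 0, 0]},
  {"gripper": 1, "xyz": [-17.6, -8.7, 0], "angular": [0, 0, 0]},
])

```text
clock: 19.5
position: [584.6, 253.8, 233.3]
ee_rot: [0.707, -0.707, -0.0, 0.002]
contact_force: [-0.5, 0.4, 0.4]
gripper_width: 85.3
```

```bash
python3 - <<'E'
from h import *
s,c,p,d,P=shot("w18"); print(s["position"],s["ee_rot"].round(4),s["contact_force"].round(1),s["gripper_width"])
print("case");blobs(P,50,60,(586.6,254),35)
E
```

```text
[584.62305564 253.83137065 233.2607064 ] [ 7.072e-01 -7.071e-01 -3.000e-04  2.000e-03] [-0.5  0.4  0.4] 85.32737697390714
case
blob [251. 173.] 247 c [587.5 254.1] [19.5 18.6] 1.9 z 55.0
```

>>> move_arm([
  {"gripper": 1, "xyz": [0, -0.2, 6], "angular": [0, 0, 0]},
  {"gripper": 1, "xyz": [0, -0.2, 12], "angular": [0, 0, 0]},
  {"gripper": 1, "xyz": [0, -0.2, 17], "angular": [0, 0, 0]},
  {"gripper": 1, "xyz": [0, -0.2, 20.8], "angular": [0, 0, 0]},
  {"gripper": 1, "xyz": [0, -0.2, 20.8], "angular": [0, 0, 0]},
  {"gripper": 1, "xyz": [0, -0.2, 20.8], "angular": [0, 0, 0]},
])

```text
clock: 20.3
position: [588.5, 254.4, 29.3]
ee_rot: [0.707, -0.707, 0.001, -0.001]
contact_force: [-0.0, 0.4, 0.8]
gripper_width: 85.4
```

```bash
python3 - <<'E'
from h import *
s,c,p,d,P=shot("w19"); print(s["position"],s["ee_rot"].round(4),s["contact_force"].round(1),s["gripper_width"])
print("case");blobs(P,50,60,(586.6,254),25)
E
```

```text
[588.48452672 254.42057284  29.30219953] [ 7.071e-01 -7.071e-01  5.000e-04 -1.400e-03] [-0.   0.4  0.8] 85.3977912709402
case
blob [257. 264.] 1514 c [587.7 254.6] [20. 20.] 69.2 z 54.9
```

>>> move_arm([
  {"gripper": -1, "xyz": [0, 0, 0], "angular": [0, 0, 0]},
  {"gripper": -1, "xyz": [0, 0, 0], "angular": [0, 0, 0]},
  {"gripper": -1, "xyz": [0, 0, 0], "angular": [0, 0, 0]},
  {"gripper": -1, "xyz": [0, 0, 0], "angular": [0, 0, 0]},
  {"gripper": -1, "xyz": [0, 0, 0], "angular": [0, 0, 0]},
  {"gripper": -1, "xyz": [0, 0, 0], "angular": [0, 0, 0]},
  {"gripper": -1, "xyz": [0, 0, 0], "angular": [0, 0, 0]},
])

```text
clock: 21.22
position: [587.7, 254.6, 27.7]
ee_rot: [0.707, -0.707, 0.0, -0.0]
contact_force: [-1.0, 0.1, 4.6]
gripper_width: 18.3
```

```bash
python3 - <<'E'
from h import *
s,c,p,d,P=shot("w20"); print(s["position"],s["ee_rot"].round(4),s["contact_force"].round(1),s["gripper_width"])
print("case");blobs(P,50,60,(586.6,254),15)
cv2.imwrite("pics/w20s.png",cv2.resize(p,(400,300)))
print(tshift(s,np.array([498.4,77.5])-s["position"][:2]))
E
```

```text
[587.7136221  254.55175764  27.71403755] [ 7.072e-01 -7.070e-01  2.000e-04 -4.000e-04] [-1.   0.1  4.6] 18.314461151974196
case
blob [278. 245.] 65 c [578.  244.2] [3.8 2.6] 38.1 z 54.8
blob [255. 265.] 1530 c [587.8 254.8] [18.3 20.6] 0.0 z 55.0
[17.70266283  8.93633259]
```

View pics/w20s.png

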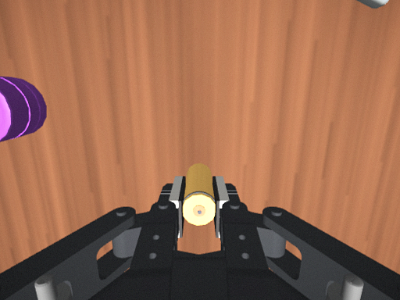

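The case is held head up at (199,210). Lift and carry it above the cup.

>>> move_arm([
  {"gripper": -1, "xyz": [0, 0, -5], "angular": [0, 0, 0]},
  {"gripper": -1, "xyz": [0, 0, -11], "angular": [0, 0, 0]},
  {"gripper": -1, "xyz": [0, 0, -16], "angular": [0, 0, 0]},
  {"gripper": -1, "xyz": [4.4, 2.2, -16], "angular": [0, 0, 0]},
  {"gripper": -1, "xyz": [8.8, 4.4, -16], "angular": [0, 0, 0]},
  {"gripper": -1, "xyz": [13.3, 6.6, -16], "angular": [0, 0, 0]},
  {"gripper": -1, "xyz": [17.7, 8.9, -16], "angular": [0, 0, 0]},
  {"gripper": -1, "xyz": [17.7, 8.9, -16], "angular": [0, 0, 0]},
  {"gripper": -1, "xyz": [17.7, 8.9, -16], "angular": [0, 0, 0]},
  {"gripper": -1, "xyz": [17.7, 8.9, -16], "angular": [0, 0, 0]},
])

```text
clock: 22.52
position: [498.8, 78.1, 186.9]
ee_rot: [0.707, -0.707, -0.0, 0.0]
contact_force: [0.3, -0.3, -0.1]
gripper_width: 18.5
```

```bash
python3 - <<'E'
from h import *
s,c,p,d,P=shot("w21"); print(s["position"],s["ee_rot"].round(4),s["contact_force"].round(1),s["gripper_width"])
x=s["position"]; print("case");blobs(P,x[2]+23,x[2]+35,x[:2],14); print("rim");blobs(P,122,132,(498.4,77.5),28)
E
```

```text
[498.82338818  78.10994869 186.89943435] [ 7.074e-01 -7.069e-01 -1.000e-04  1.000e-04] [ 0.3 -0.3 -0.1] 18.460218029935596
case
blob [255. 266.] 1565 c [499.   78.2] [20.6 18.4] 90.0 z 214.3
rim
blob [255. 197.] 975 c [498.2  74.4] [34.7 41. ] 85.3 z 127.5
```

>>> move_arm([
  {"gripper": -1, "xyz": [0.1, 0.05, 1.5], "angular": [0, 0, 0]},
  {"gripper": -1, "xyz": [0.1, 0.05, 2.5], "angular": [0, 0, 0]},
  {"gripper": -1, "xyz": [0.1, 0.05, 3.4], "angular": [0, 0, 0]},
  {"gripper": -1, "xyz": [0.1, 0.05, 4.0], "angular": [0, 0, 0]},
  {"gripper": -1, "xyz": [0.1, 0.05, 4.4], "angular": [0, 0, 0]},
  {"gripper": -1, "xyz": [0.1, 0.05, 4.7], "angular": [0, 0, 0]},
  {"gripper": -1, "xyz": [0.1, 0.05, 4.8], "angular": [0, 0, 0]},
  {"gripper": -1, "xyz": [0.1, 0.05, 4.8], "angular": [0, 0, 0]},
])

```text
clock: 23.58
position: [498.0, 76.3, 139.7]
ee_rot: [0.707, -0.707, 0.0, -0.0]
contact_force: [-0.6, 0.4, 2.0]
gripper_width: 17.8
```

```bash
python3 - <<'E'
from h import *
s,c,p,d,P=shot("w22"); print(s["position"],s["ee_rot"].round(4),s["contact_force"].round(1),s["gripper_width"])
x=s["position"]; print("case");blobs(P,160,180,x[:2],14); print("rim");blobs(P,122,132,(498.4,77.5),28)
E
```

```text
[497.99516443  76.33790623 139.70281113] [ 7.071e-01 -7.071e-01  1.000e-04 -2.000e-04] [-0.6  0.4  2. ] 17.777597996706064
case
blob [255. 268.] 2140 c [498.   76.5] [23.1 21. ] 0.4 z 169.1
rim
blob [253. 211.] 929 c [498.6  66.8] [40.8 19.7] 2.1 z 127.4
blob [255. 219.] 176 c [497.8  69.5] [ 6.1 17.6] 89.0 z 127.1
```

TCP at 139.7 minus 27.7 puts the case's lower end at 112.0, on the cup floor, with light contact. Release gently and retreat.

>>> move_arm([
  {"gripper": -0.4, "xyz": [0, 0, 0], "angular": [0, 0, 0]},
  {"gripper": 0, "xyz": [0, 0, 0], "angular": [0, 0, 0]},
  {"gripper": 0.6, "xyz": [0, 0, 0], "angular": [0, 0, 0]},
  {"gripper": 1, "xyz": [0, 0, 0], "angular": [0, 0, 0]},
  {"gripper": 1, "xyz": [0, 0, 0], "angular": [0, 0, 0]},
  {"gripper": 1, "xyz": [0, 0, -2], "angular": [0, 0, 0]},
  {"gripper": 1, "xyz": [0, 0, -6], "angular": [0, 0, 0]},
  {"gripper": 1, "xyz": [0, 0, -12], "angular": [0, 0, 0]},
  {"gripper": 1, "xyz": [0, 0, -12], "angular": [0, 0, 0]},
  {"gripper": 1, "xyz": [0, 0, -12], "angular": [0, 0, 0]},
])

```text
clock: 24.88
position: [497.4, 76.3, 259.0]
ee_rot: [-0.707, 0.707, 0.0, 0.0]
contact_force: [-0.3, -0.4, 0.3]
gripper_width: 85.3
```

```bash
python3 - <<'E'
from h import *
s,c,p,d,P=shot("w23"); print(s["position"],s["contact_force"].round(1),s["gripper_width"])
print("case");blobs(P,160,180,(498.4,77),25); print("rim");blobs(P,122,132,(498.4,77.5),30); print("riser");blobs(P,60,67,(499,77),50)
ps,ds=arm.get_image("scene"); pi,di=arm.get_image("side")
cv2.imwrite("pics/f.png",cv2.hconcat([cv2.resize(ps[60:300,50:410],(400,267)),cv2.resize(pi[80:320,110:470],(400,267))]))
S=cloud(arm.get_calibration("scene"),ds)
for n,u,v in(("jar",295,233),("carton",233,249),("dish",172,260),("loupe",134,212),("blower",364,140)): print(n,S[v,u].round())
E
```

```text
[497.44864395  76.33075313 259.02500549] [-0.3 -0.4  0.3] 85.25657352373645
case
blob [254. 193.] 453 c [498.3  76.3] [19.  19.6] 88.6 z 166.9
rim
blob [254. 177.] 544 c [498.5  74.3] [40.1 35.2] 1.5 z 127.6
riser
blob [253. 157.] 686 c [498.9  76.3] [57.8 57.8] 67.5 z 64.2
jar [710.  -8.  63.]
carton [ 657. -124.   34.]
dish [ 592. -232.    5.]
loupe [ 436. -253.   35.]
blower [500. 379.  67.]
```

View pics/f.png

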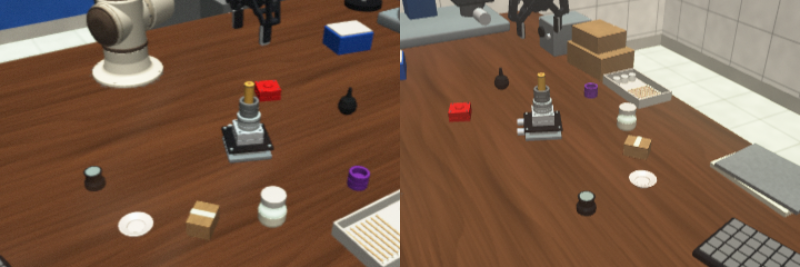

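Both views show the full stack upright at (247,115) and (541,105), and the bystanders, purple cup and red block where they were. Handing in.

```bash
python3 -c "
from bench import arm
print(arm.job_done())"
```

```text
the job is handed in; nothing more can be done
None
```

The mount is built on the stage in the order asked: riser, collar, cup, then the brass case head up. I released each piece before adding the next, and handed the job in at about 25 s on the robot's clock (limit 106 s).

Last checks:

| Part | Measured height (mm) | Expected (mm) |
|---|---|---|
| Riser top | 64.2 | 64 |
| Collar top | 94.1 (before the cup went on) | 94 |
| Cup rim | 127.6 | 128 |
| Case head | 166.9 | 167 |

- **Centring:** all four pieces sit within about 1.5 mm of the stage boss.
- **Bystanders:** the jar, loupe, carton, blower and dish read within 2 mm of where they started. The purple cup and red block look untouched in the pictures.
- **Forces:** no reading I took showed more than about 10 N, and the gripper ended clear above the stack.
- **Readings that looked off:** a tilt of about 0.7° seen while carrying the collar was not a real offset. Correcting it tilted the tool the other way, so I undid it before lowering, and the tool then read level. With the case still gripped, its head read 169.1 mm, probably because the fingers were in the measurement. After release it read 166.9 mm.

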